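Space and seat a shelf deck tile

TASK

Squeeze the trigger of the air gun on its bracket all the way and let it spring back, to blow the joints of the shelf deck clear. Then stand the metal spacer block upright about half-way along whichever gap beside the raised middle deck tile is wide enough for it, down on the pan's floor, and let go of it. Last, press the middle tile down flush with its neighbours with your fingers and finish while still holding it pressed there; leave the other things on the bench where they are.

Things in the scene. Friction and masses are not known exactly. Their poses are not given: they have to be found in the camera images.
- air_gun: Air gun clamped lying on its side on a fixed steel bracket. Origin: on the bench under the gun's body. Gun's mid-plane is 95 mm above the bench; the short barrel points to +y, the black grip to -x from x = -12 to -117 mm, 26 mm thick (y = -23 to +3 mm) and 30 mm high (z 80 to 110 mm), open space beneath it. Body 36 by 75 by 30 mm, nozzle to y = 97 mm. The steel trigger lies on the grip's +y side.
- grip_mid (a point): Middle of the air gun's grip, 75 mm to the -x side of the gun's origin and 95 mm up, on the grip's centre line; axes as the gun's. Here the jaws can pinch from above, closing along y, over grip and trigger together: grip 13 mm either side of this point; the trigger's outer face is about 37 mm to +y when free, about 27 mm when squeezed (so 40 mm over both squeezed, 50 mm free).
- trigger (a joint): Air gun's trigger, a flat steel bar 78 long, 10 thick, 20 mm high, hinged near the gun's body, sprung outward. 0 = free, 0.18 rad = fully squeezed towards the grip (10 mm travel at grip_mid, about 7 N there).
- deck: Grey steel pan of the shelf section, fixed to the bench, 130 (x) by 300 (y) mm, floor 6 mm thick, 22 mm high lips along its two long edges. Origin: centre of its underside, on the bench. Three pale deck tiles stand on it in a row along its y axis, with the gaps between them running along x.
- full_tile: Full-size fixed deck tile, 90 by 90 by 30 mm, at one end of the row (either end). Origin: centre of its underside, on the pan's floor; axes parallel to the pan's. Its top is 36 mm above the bench. The gap between it and the middle tile is 6.5 to 9.5 mm, too narrow for the spacer.
- cut_tile: Cut, narrower fixed deck tile, 90 (x) by 63 (y) by 30 mm, at the other end of the row. Origin: centre of its underside, on the pan's floor; axes parallel to the pan's. Top 36 mm above the bench. The gap between it and the middle tile is 20 to 23 mm wide, 90 mm long and 30 mm deep below the tile tops, wide enough for the spacer.
- mid_tile_top (a point): Centre of the upper face of the middle deck tile, 90 by 90 by 30 mm, axes parallel to the pan's. Its top stands 46 mm above the bench (10 mm proud) on springs, and 36 mm when pressed flush.
- mid_tile (a joint): How far the middle tile is pressed down: 0 = up, 10 mm proud; 0.010 m = flush with its neighbours, where it meets a firm stop. Springs push up with 3 N at first and 13 N when flush, and lift it again when let go.
- spacer_center (a point): Centre of the aluminium spacer block (closed box section), 56 (x) by 16 (y) by 74 (z) mm, 0.09 to 0.16 kg, standing on the bench on a slightly tapered foot (lowest 6 mm is 11 mm thick); this point is 37 mm above its foot.
- nipple_a: Bystander: dark steel pipe nipple, 42 mm across, 85 mm high, standing. Origin under its foot.
- nipple_b: Bystander: dark steel pipe nipple, 48 mm across, 70 mm high, standing. Origin under its foot.
- coupling_c: Bystander: dark steel coupling, 64 mm across, 55 mm high, standing. Origin under its foot.
- coupling_d: Bystander: dark steel coupling, 60 mm across, 60 mm high, standing. Origin under its foot.
- carton: Bystander: cardboard carton 90 by 120 by 60 mm. Origin under its centre.
- packer: Bystander: stepped wooden packing wedge lying flat, 90 by 30 by 16 mm. Origin under its centre.
- wrench: Bystander: steel wrench, 160 mm long, lying flat. Origin under its middle.

How it is judged (in metres and radians):
On the way, in this order (a step that is already met when the one before it is completed fails the run):
1. the air gun's trigger is squeezed fully (value of joint trigger above 0.14 rad), for 0.15 s.
2. the trigger is let go and has sprung back (value of joint trigger below 0.03 rad), for 0.1 s.
3. the spacer stands on the pan's floor in the wide gap, let go (z of spacer_center in the frame of deck between 0.036 and 0.05 m and x of spacer_center in the frame of deck between -0.025 and 0.025 m and (y of spacer_center in the frame of deck between 0.045 and 0.072 m or y of spacer_center in the frame of deck between -0.072 and -0.045 m) and angle between spacer_center's own z axis and vertical below 0.3 rad and contact force between each of the arm, the fingers and spacer below 0.3 N), for 0.2 s.
At the end, for the whole second after the job is handed in: The fingers hold the middle tile flush (within 1.5 mm, over 6 N); the spacer, at rest and untouched by the robot, stands on the pan floor in the wide gap (within 25 mm of half-way along, tilt under 0.3 rad); the trigger is free (all of step 3 and value of joint mid_tile above 0.0085 m and contact force between the fingers and mid_tile above 6 N and value of joint trigger below 0.03 rad and linear speed of spacer below 0.02 m/s); the arm keeps its last pose, push and grip.
It fails at once if another thing on the bench is shifted by more than 30 mm (distance of any of nipple_a, nipple_b, coupling_c, coupling_d, carton, packer, wrench from where it was at the start of the episode above 0.03 m).
It also fails if it takes over 58 s, if anything falls off the work surface, if the arm or the gripper's body presses on something with over 40 N, if the wrist force passes 120 N, or if a joint passes its speed limit or range.

ROBOT

A 6-joint arm with a two-finger parallel gripper is mounted at the origin on the work surface. World frame = base frame: x ahead of the robot, y to its left, z up, the work surface at z = 0. Lengths are in m, angles in degrees, forces in N, time in s.
With the tool pointing down it reaches from about 0.4 to 0.825 m from the base axis. Payload 7 kg.
Tool frame: the origin (TCP) lies at the very end of the fingers, on their centre line; the grasp point (between the pads) lies 19 mm behind it; z points along the fingers, y is the line along which they close (so a half turn about z gives the same grasp; the last joint's range is limited). The gripper opens to 88 mm and grips with 3 to 60 N. Pads are 19 mm wide; open, the fingers measure 130 mm over their backs; the gripper's body (78 mm by 193 mm) begins 47 mm behind the grasp point.
Start: joints at [85.262, 20.546, 0.682, 0, -70.136, -16.507], TCP at [0.245, 0.629, 0.227] pointing down, gripper open.
Joint ranges: [-176.03, 176.03], [-82.01, 121.73], [-58.28, 71.71], [-173.87, 95.51], [-174.79, -0.11], [-173.66, 173.66]. Speed limits (degrees/s): [136.94, 136.94, 172.46, 180, 180, 180].

INTERFACE

Orientations are given as [roll, pitch, yaw] about the fixed x, y, z axes, in that order (R = Rz(yaw) Ry(pitch) Rx(roll)).
In Python, from plant import ctrl, viewer gives the robot as it stands.
- The arm moves only by the tool servo_tool, never from a script. Its argument "rows" is a list of rows, each a list of 6 numbers: the shift along the world's x, y, z in mm, then the turn, a rotation vector about the world's x, y, z in degrees. A call has 1 to 5 rows; each row shifts and turns the commanded pose from where the row before left it; what a row does not reach is not made up. A row lasts 1/12 s, in which the tool goes at most 41.7 mm and 7.16 degrees, less where a joint would pass 70% of its speed; a pose out of reach is approached as far as the arm can. A call is refused whole if a number of a shift passes 41.7 or a number of a turn 7.16, either way. A call with a gripper value outside its range is refused whole. "fingers" is the finger opening in mm, from 0 to 87.6, set as the call begins (left out, the last holds). The fingers move at their own pace and stop on an object; the grip force is fixed at half the most. Time passes only in rows, so rows that do not move let the fingers close. It gives the time, the measured TCP pose, the force and the opening at its end, in the units of the state.
- ctrl.get_obs(): the state, without advancing time (a new reading comes with each control period).
- viewer.snapshot(name): name is "scene" or "top" or "wrist"; returns (picture, depth): 400x640x3 uint8, red, green, blue; 400x640 float32, m along the optical axis (not along the pixel's ray), 0 where there is no reading.
- viewer.calibration(name): a dict with "fx", "fy", "cx", "cy" (pixels), "origin" and "rotation" of the camera in the world. Camera axes: x right, y up, looking along -z (the intrinsics and any distortion apply to the point x, -y, -z); pixel columns grow to the right and rows downward; lengths in m; the calibration is good to about 2 mm. A picture is of the moment at which its call begins: read the wrist's pose just before it. calibration takes no time and is no camera call; for the wrist camera it gives the pose at the moment of the call.
- ctrl.close_job(): hands the job in, once; it reports no verdict.
The state is a dict: "clock": time; "joint_pos": joint angles; "qvel": joint speeds; "tau": joint torques, N m; "tool_pos": TCP position; "orientation": TCP orientation; "force": force on the tool from outside, world axes, zero at the start; "moment": the same for the moment, N m; "opening": finger opening in m.
Only numpy, scipy, OpenCV 4.12 (cv2) and the standard library are available. Lean on these libraries where they do the work, as an engineer would, in place of code of your own. Each camera call takes 0.05 s, during which the arm holds its last target. There are 200 camera calls.

## Working session

There is one attempt and no reset: what is moved stays moved. The work goes in short steps, Python scripts to look and compute and a tool call to move; the robot and the scene stay as the last step left them, time stands still between calls to the robot, and variables do not carry over. Pictures are saved under pics/ and viewed, on a budget of 10 in all, crops included, one or two more only if the job needs it, and the job is handed in when it is done.

Besides the shell and the picture viewer there is one more tool, called after "Call:" as name(argument=value, ...), one argument or row to a line, values as JSON. servo_tool: Moves the arm, as the interface text tells. Its arguments: {"type":"object","properties":{"rows":{"type":"array","items":{"type":"array","items":{"type":"number"}}},"fingers":{"type":"number"}},"required":["rows"]}

```bash
mkdir -p pics
cat > h.py <<'E'
import numpy as np,cv2
from plant import ctrl,viewer
def snap(n,f=None):
    c=viewer.calibration(n);p,d=viewer.snapshot(n)
    if f: cv2.imwrite('pics/'+f,p[:,:,::-1]); np.savez('pics/'+f+'.npz',p=p,d=d,**{k:np.array(v) for k,v in c.items()})
    return p,d,c
def cloud(d,c):
    v,u=np.mgrid[0:d.shape[0],0:d.shape[1]]
    q=np.stack([(u-c['cx'])/c['fx']*d,-(v-c['cy'])/c['fy']*d,-d],-1)
    w=q@np.array(c['rotation']).T+np.array(c['origin']); w[d==0]=np.nan
    return w
E
python3 - <<'E'
from h import *
o=ctrl.get_obs();print(o)
for n in('top','scene'):
    p,d,c=snap(n,n+'1.png');print(n,c)
E
```

```text
{'clock': 0.0, 'joint_pos': array([ 8.52625189e+01,  2.05913656e+01,  6.33958982e-01, -1.93775717e-02,
       -7.01365303e+01, -1.65064165e+01]), 'qvel': array([ 0.06725957, -0.04235507,  0.03745905, -0.04210241, -0.08086737,
       -0.01652049]), 'tau': array([-1.44530886e-04, -5.82714021e+01,  2.93043727e+01,  6.99717969e+00,
        6.93194437e-03, -1.75071955e-04]), 'tool_pos': array([0.24443616, 0.62866006, 0.22562722]), 'orientation': array([ 1.79904758e+02, -9.22663781e-03, -2.12504889e+01]), 'force': array([-0.41933635,  0.42040347,  0.42168114]), 'moment': array([-0.00871328, -0.04493121, -0.04432347]), 'opening': 0.0876646725767311}
top {'fx': 399.5991744452585, 'fy': 399.5991744452585, 'cx': 319.2399052033969, 'cy': 202.85213669226707, 'origin': array([0.44676744, 0.04702011, 1.26540349]), 'rotation': array([  6.61732918,  -0.59022195, -89.23929542])}
scene {'fx': 427.26737618014255, 'fy': 427.26737618014255, 'cx': 321.5859831962448, 'cy': 205.8237083407994, 'origin': array([1.26180729, 0.65501543, 0.78625252]), 'rotation': array([ 52.31405839,  -0.71865246, 129.84995189])}
```

```bash
sed -i "s/np.array(c\['rotation'\]).T/R.from_euler('xyz',c['rotation'],degrees=True).as_matrix().T/; 1a from scipy.spatial.transform import Rotation as R" h.py
python3 - <<'E'
import cv2
cv2.imwrite('pics/top1b.png',cv2.resize(cv2.imread('pics/top1.png'),(800,500)))
E
```

```text
(no output)
```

View pics/top1.png

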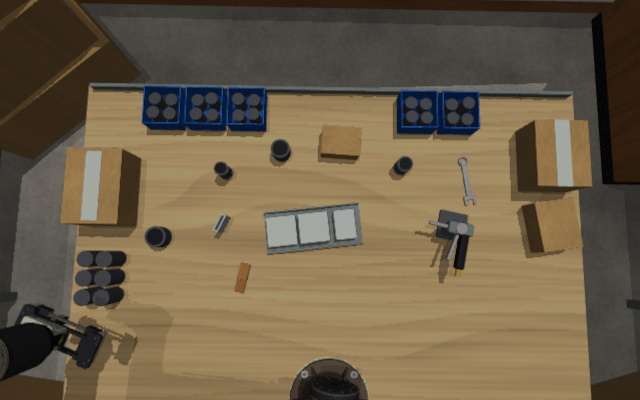

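View pics/scene1.png

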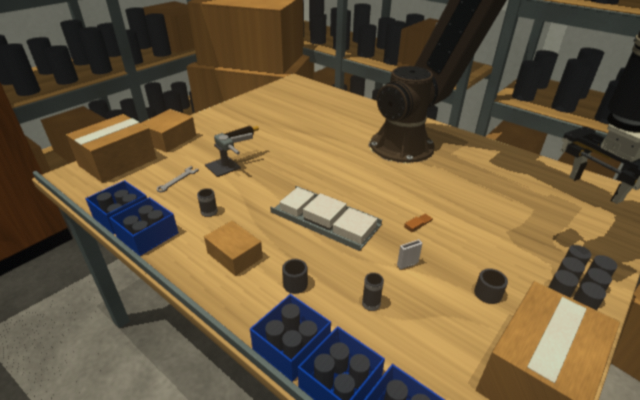

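Run:
```python
from h import *
def ld(f):
    z=np.load(f,allow_pickle=True);return z['p'],z['d'],{k:z[k] for k in('fx','fy','cx','cy','origin','rotation')}
for n in('top','scene'):
    p,d,c=ld(f'pics/{n}1.png.npz');W=cloud(d,c)
    m=np.isfinite(W[...,2])&(abs(W[...,2])<.02)&(W[...,0]>.3)&(W[...,0]<.8)&(abs(W[...,1])<.5)
    print(n,'bench z',np.nanmedian(W[m][:,2]))
    def rect(name,x0,x1,y0,y1,z0,z1):
        m=(W[...,0]>x0)&(W[...,0]<x1)&(W[...,1]>y0)&(W[...,1]<y1)&(W[...,2]>z0)&(W[...,2]<z1)
        P=W[m]; 
        if len(P)<5: print(name,len(P));return
        r=cv2.minAreaRect(P[:,:2].astype(np.float32)); print(name,len(P),np.round(r[0],4),np.round(r[1],4),round(r[2],1),'z',np.round(np.percentile(P[:,2],[5,50,95]),4))
    rect('decktiles',.25,.5,-.13,.25,.03,.06)
    rect('deckall',.25,.5,-.13,.25,.013,.06)
    rect('midtop',.25,.5,-.13,.25,.041,.06)
    rect('spacer',.3,.5,.3,.42,.05,.1)
    rect('spacertop',.3,.5,.3,.42,.065,.1)
    rect('gun',.2,.5,-.55,-.28,.06,.13)
    rect('grip',.2,.352,-.55,-.28,.06,.13)
    rect('gripA',.28,.35,-.55,-.28,.06,.13)
p,d,c=ld('pics/top1.png.npz')
cv2.imwrite('pics/c1.png',cv2.resize(np.hstack([p[190:270,205:285],p[190:270,285:365],p[190:290,420:500][:80]])[:,:,::-1],(800,267),interpolation=cv2.INTER_CUBIC))
```

```text
top bench z 9.240202790694596e-06
decktiles 804 [0.4779 0.0585] [0.0429 0.2738] 0.8 z [0.0326 0.0377 0.0485]
deckall 942 [0.4753 0.0838] [0.0908 0.3598] 12.3 z [0.0203 0.0367 0.0483]
midtop 298 [0.4836 0.0599] [0.0305 0.232 ] 0.9 z [0.042  0.0461 0.0495]
spacer 9 [0.4982 0.343 ] [0.0033 0.0111] 0.7 z [0.0605 0.0712 0.0747]
spacertop 8 [0.4982 0.3431] [0.0033 0.0111] 0.7 z [0.0676 0.0713 0.0747]
gun 604 [ 0.4436 -0.3664] [0.0553 0.1329] 73.8 z [0.0905 0.1061 0.1117]
grip 0
gripA 0
scene bench z 0.0005783202122960907
decktiles 629 [0.4773 0.0595] [0.0459 0.2738] 0.2 z [0.034  0.0375 0.0478]
deckall 778 [0.4764 0.0831] [0.0926 0.3602] 12.1 z [0.0196 0.0368 0.0476]
midtop 207 [0.4826 0.052 ] [0.0918 0.0345] 89.7 z [0.0437 0.0465 0.0485]
spacer 7 [0.4977 0.3461] [0.0129 0.0019] 83.3 z [0.058  0.072  0.0754]
spacertop 4
gun 344 [ 0.4401 -0.3605] [0.0558 0.1314] 77.9 z [0.0897 0.1038 0.1114]
grip 0
gripA 0
```

View pics/c1.png

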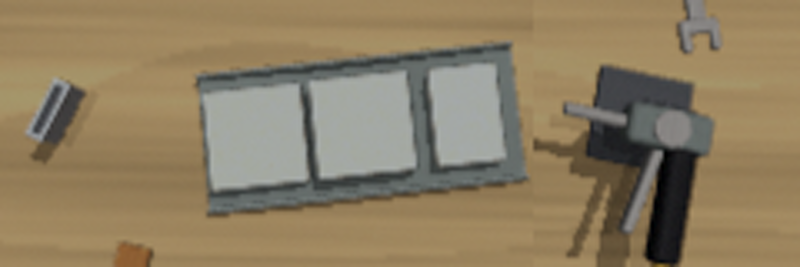

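```bash
cat > m.py <<'E'
from h import *
def ld(f):
    z=np.load(f,allow_pickle=True);return z['p'],z['d'],{k:z[k] for k in('fx','fy','cx','cy','origin','rotation')}
def rect(W,name,x0,x1,y0,y1,z0,z1):
    m=(W[...,0]>x0)&(W[...,0]<x1)&(W[...,1]>y0)&(W[...,1]<y1)&(W[...,2]>z0)&(W[...,2]<z1)
    P=W[m]
    if len(P)<4: print(name,len(P));return P
    r=cv2.minAreaRect(P[:,:2].astype(np.float32)); print(name,len(P),np.round(r[0],4),np.round(r[1],4),round(r[2],1),'z',np.round(np.percentile(P[:,2],[5,50,95]),4))
    return P
E
python3 - <<'E'
from m import *
for n in('top','scene'):
    p,d,c=ld(f'pics/{n}1.png.npz');W=cloud(d,c)
    print(n,'bench z',np.nanmedian(W[(abs(W[...,2])<.02)][:,2]))
    rect(W,'deckall',.38,.6,-.13,.24,.013,.06)
    rect(W,'decktiles',.38,.6,-.13,.24,.032,.06)
    rect(W,'midtop',.38,.6,-.13,.24,.042,.06)
    rect(W,'spacer',.4,.6,.28,.42,.02,.1)
    rect(W,'spacertop',.4,.6,.28,.42,.066,.1)
    rect(W,'gun',.3,.6,-.55,-.28,.06,.13)
    rect(W,'packer',.3,.5,.2,.32,.008,.04)
p,d,c=ld('pics/top1.png.npz');W=cloud(d,c)
for v in range(232,282,5):
    print(v,[(u,*np.round(W[v,u]*1000).astype(int)) for u in range(440,472,2) if W[v,u,2]>.05])
E
```

```text
top bench z -9.246147074826183e-05
deckall 2616 [0.515  0.0542] [0.1302 0.2986] 6.7 z [0.0212 0.0371 0.0483]
decktiles 2246 [0.5143 0.061 ] [0.0901 0.2725] 6.9 z [0.0332 0.038  0.0485]
midtop 839 [0.5152 0.0526] [0.09   0.2512] 6.5 z [0.0425 0.046  0.0499]
spacer 179 [0.5234 0.3335] [0.0174 0.0561] 65.1 z [0.0256 0.0718 0.0773]
spacertop 113 [0.5232 0.3339] [0.0168 0.0556] 65.1 z [0.0677 0.0739 0.078 ]
gun 987 [ 0.476  -0.3726] [0.1793 0.1126] 24.7 z [0.0902 0.1067 0.1128]
packer 223 [0.406  0.2538] [0.0397 0.1922] 69.4 z [0.0086 0.0149 0.0191]
scene bench z 0.0007149654885024725
deckall 2886 [0.5149 0.0548] [0.1349 0.3013] 7.1 z [0.0157 0.0359 0.0475]
decktiles 1925 [0.5142 0.0617] [0.0951 0.2739] 7.2 z [0.0339 0.0376 0.0479]
midtop 654 [0.515  0.0541] [0.0943 0.0918] 7.0 z [0.0435 0.0463 0.0487]
spacer 432 [0.5234 0.3365] [0.0186 0.0599] 64.0 z [0.0247 0.0559 0.0757]
spacertop 148 [0.5242 0.3354] [0.0172 0.0558] 65.1 z [0.0678 0.074  0.0771]
gun 654 [ 0.475 -0.372] [0.1796 0.1124] 24.6 z [0.0823 0.1029 0.1123]
packer 216 [0.4062 0.2543] [0.0479 0.1929] 67.3 z [0.0085 0.0153 0.0186]
[... 3000 characters left out ...]
8, np.int64(416), np.int64(-365), np.int64(108)), (460, np.int64(416), np.int64(-368), np.int64(115)), (462, np.int64(416), np.int64(-376), np.int64(110)), (464, np.int64(416), np.int64(-384), np.int64(103))]
267 [(454, np.int64(401), np.int64(-358), np.int64(92)), (456, np.int64(401), np.int64(-358), np.int64(109)), (458, np.int64(401), np.int64(-364), np.int64(107)), (460, np.int64(402), np.int64(-370), np.int64(108)), (462, np.int64(402), np.int64(-375), np.int64(111)), (464, np.int64(402), np.int64(-383), np.int64(104))]
272 [(456, np.int64(387), np.int64(-362), np.int64(98)), (458, np.int64(387), np.int64(-366), np.int64(102)), (460, np.int64(387), np.int64(-372), np.int64(100))]
277 []
```

Run:
```python
from m import *
c=viewer.calibration('wrist');o=ctrl.get_obs()
Rt=R.from_euler('xyz',o['orientation'],degrees=True);Rc=R.from_euler('xyz',c['rotation'],degrees=True)
print(c['fx'],Rt.inv().apply(c['origin']-o['tool_pos']),(Rt.inv()*Rc).as_matrix().round(3))
p,d,cc=ld('pics/top1.png.npz')
# plane-projected colour masks
def proj(m,z):
    v,u=np.nonzero(m);q=np.stack([(u-cc['cx'])/cc['fx'],-(v-cc['cy'])/cc['fy'],-np.ones(len(u))],-1)@R.from_euler('xyz',cc['rotation'],degrees=True).as_matrix().T
    t=(z-cc['origin'][2])/q[:,2];return cc['origin']+q*t[:,None]
dk=np.zeros(p.shape[:2],bool);dk[240:276,445:475]=(p.max(2)<45)[240:276,445:475]
P=proj(dk,.11);r=cv2.minAreaRect(P[:,:2].astype(np.float32));print('grip',len(P),r)
print(cv2.fitLine(P[:,:2].astype(np.float32),cv2.DIST_HUBER,0,.01,.01).ravel())
```

```text
350.8697675019268 [ 0.06694451 -0.00037227 -0.15692376] [[ 0.001  0.969  0.246]
 [ 1.    -0.001 -0.001]
 [-0.     0.246 -0.969]]
grip 289 ((0.43947598338127136, -0.37103816866874695), (0.029325656592845917, 0.08511991798877716), 79.9443130493164)
[ 0.9763897  -0.21601644  0.43267047 -0.36952972]
```

Call:
servo_tool(
  rows=[
    [30,-41,10,0,0,0],
    [40,-41,10,0,0,0],
    [40,-41,10,0,0,0],
    [40,-41,10,0,0,0],
    [40,-41,10,0,0,0],
  ],
)

```text
clock: 0.52
tool_pos: [0.3841, 0.4769, 0.2633]
orientation: [180.0, 0.0, -21.2]
force: [1.2, 0.4, 0.4]
opening: 0.0875
```

Call:
servo_tool(
  rows=[
    [20,-40,0,0,0,0],
    [20,-40,0,0,0,0],
    [20,-40,0,0,0,0],
    [15,-20,0,0,0,0],
    [0,0,0,0,0,0],
  ],
)

```text
clock: 0.93
tool_pos: [0.4559, 0.3429, 0.2634]
orientation: [180.0, -0.0, -21.4]
force: [-0.5, 0.2, 0.3]
opening: 0.0878
```

Run:
```python
from m import *
p,d,c=snap('wrist','w1.png');W=cloud(d,c);print(ctrl.get_obs()['tool_pos'])
rect(W,'spacer',.4,.6,.28,.42,.02,.1)
rect(W,'spacertop',.4,.6,.28,.42,.066,.09)
rect(W,'deckall',.38,.6,-.13,.24,.013,.06)
rect(W,'midtop',.38,.6,-.13,.24,.042,.06)
```

```text
[0.45526336 0.34458038 0.26329623]
spacer 1053 [0.5223 0.3349] [0.0161 0.0561] 64.7 z [0.0677 0.0729 0.0743]
spacertop 1003 [0.5223 0.3349] [0.016  0.0561] 64.7 z [0.0715 0.0729 0.0743]
deckall 17371 [0.5094 0.0911] [0.1304 0.2274] 6.9 z [0.02   0.0352 0.0457]
midtop 5833 [0.5097 0.053 ] [0.081 0.092] 6.5 z [0.0434 0.0449 0.0462]
```

Call:
servo_tool(
  rows=[
    [8,-40,0,0,0,4],
    [0,-40,0,0,0,6],
    [0,-40,0,0,0,6],
    [0,-40,0,0,0,6],
    [0,-40,0,0,0,6],
  ],
)

```text
clock: 1.4
tool_pos: [0.4617, 0.1459, 0.263]
orientation: [180.0, 0.0, 7.1]
force: [1.5, -1.1, -0.4]
opening: 0.0873
```

Call:
servo_tool(
  rows=[
    [0,-30,0,0,0,0],
    [0,-20,0,0,0,0],
    [0,-10,0,0,0,0],
    [0,0,0,0,0,0],
  ],
)

```text
clock: 1.73
tool_pos: [0.4621, 0.0859, 0.2633]
orientation: [-180.0, 0.0, 6.7]
force: [0.5, 0.4, 0.0]
opening: 0.0874
```

Run:
```python
from m import *
p,d,c=snap('wrist','w2.png');W=cloud(d,c);print({k:np.round(ctrl.get_obs()[k],3) for k in('tool_pos','joint_pos','orientation')})
rect(W,'deckall',.38,.6,-.13,.24,.013,.06)
rect(W,'midtop',.38,.6,-.13,.24,.042,.06)
```

```text
{'tool_pos': array([0.462, 0.087, 0.263]), 'joint_pos': array([ 3.4695e+01, -5.6700e-01, -2.0631e+01, -1.0000e-02, -6.9926e+01,
        6.2004e+01]), 'orientation': array([-1.79987e+02, -5.00000e-03,  6.69500e+00])}
deckall 22234 [0.5138 0.0543] [0.1303 0.2995] 7.0 z [0.0202 0.0352 0.0457]
midtop 7400 [0.5139 0.0532] [0.0901 0.0901] 7.0 z [0.0435 0.0449 0.0462]
```

View pics/w2.png

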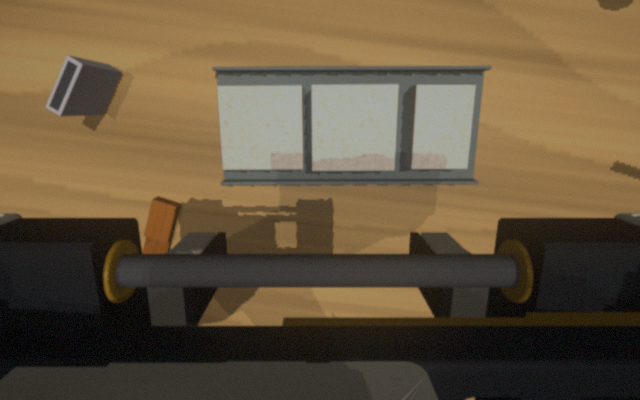

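Run:
```python
from m import *
p,d,c=ld('pics/w2.png.npz');W=cloud(d,c)
a=np.radians(7);cx,cy=.5138,.0543
X=(W[...,0]-cx)*np.cos(a)+(W[...,1]-cy)*np.sin(a);Y=-(W[...,0]-cx)*np.sin(a)+(W[...,1]-cy)*np.cos(a);Z=W[...,2]
for n,m in(('fixed-',(Z>.033)&(Z<.038)&(Y<-.03)),('fixed+',(Z>.033)&(Z<.038)&(Y>.03)),('mid',(Z>.042)&(Z<.06))):
    m&=abs(X)<.03;m&=abs(Y)<.145;print(n,m.sum(),np.percentile(Y[m],[0,1,50,99,100]).round(4))
```

```text
fixed- 3245 [-0.1291 -0.1279 -0.0971 -0.0664 -0.0657]
fixed+ 4623 [0.0534 0.0542 0.0978 0.142  0.1434]
mid 4922 [-0.0462 -0.0449 -0.0009  0.0429  0.0439]
```

Call:
servo_tool(
  rows=[
    [0,-41,0,0,0,-3],
    [0,-41,0,0,0,-3],
    [0,-41,0,0,0,-3],
    [0,-41,0,0,0,-3],
    [-10,-41,0,0,0,-3],
  ],
)

```text
clock: 2.2
tool_pos: [0.4539, -0.118, 0.2631]
orientation: [180.0, -0.0, -8.3]
force: [0.5, -0.3, -0.4]
opening: 0.0876
```

Call:
servo_tool(
  rows=[
    [-10,-41,0,0,0,-2],
    [-10,-41,0,0,0,0],
    [-5,-41,0,0,0,0],
    [0,-20,0,0,0,0],
    [0,0,0,0,0,0],
  ],
)

```text
clock: 2.62
tool_pos: [0.4283, -0.2619, 0.2626]
orientation: [180.0, 0.1, -10.4]
force: [0.1, 0.9, -0.5]
opening: 0.0876
```

Run:
```python
from m import *
p,d,c=snap('wrist','w3.png');W=cloud(d,c);print({k:np.round(ctrl.get_obs()[k],3) for k in('tool_pos','joint_pos','orientation')})
rect(W,'gun',.3,.6,-.55,-.28,.06,.13)
```

```text
{'tool_pos': array([ 0.428, -0.26 ,  0.263]), 'joint_pos': array([-8.8020e+00,  2.6840e+00, -1.7394e+01, -3.0000e-03, -6.9993e+01,
        8.8428e+01]), 'orientation': array([-1.79999e+02,  7.20000e-02, -1.03740e+01])}
gun 10678 [ 0.4753 -0.3723] [0.1828 0.1142] 25.3 z [0.0916 0.1077 0.111 ]
```

View pics/w3.png

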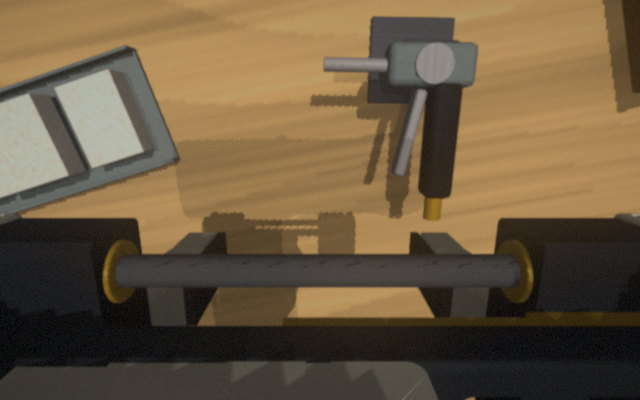

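Run:
```python
from m import *
p,d,c=ld('pics/w3.png.npz');W=cloud(d,c)
v,u=np.mgrid[0:400,0:640]
m=(W[...,2]>.085)&(v>95)&(v<192)&(u>415)&(u<470)&(p.max(2)<70)
P=W[m].astype(np.float32);r=cv2.minAreaRect(P[:,:2]);print('grip',len(P),r,np.median(P[:,2]))
m=(W[...,2]>.09)&(v>40)&(v<85)&(u>386)&(u<480)
P=W[m].astype(np.float32);print('body',len(P),cv2.minAreaRect(P[:,:2]))
m=(W[...,2]>.08)&(v>90)&(v<180)&(u>385)&(u<427)&(p.max(2)>75)
P=W[m].astype(np.float32);r=cv2.minAreaRect(P[:,:2]);print('trig',len(P),r,np.median(P[:,2]))
g=W[W[...,2]>.06];g=g[(g[:,1]<-.28)&(g[:,1]>-.45)]
for yaw in(-7,-8.5,-10,-11.5):
    q=R.from_euler('z',-yaw,degrees=True).apply(g);print(yaw,q[:,:2].min(0),q[:,:2].max(0))
```

```text
Traceback (most recent call last):
cv2.error: OpenCV(4.12.0) /io/opencv/modules/imgproc/src/convhull.cpp:143: error: (-215:Assertion failed) total >= 0 && (depth == CV_32F || depth == CV_32S) in function 'convexHull'
```

Slice is non-contiguous; fixing that.

Run:
```python
from m import *
p,d,c=ld('pics/w3.png.npz');W=cloud(d,c)
v,u=np.mgrid[0:400,0:640]
def f(n,m):
    P=W[m]; 
    print(n,len(P),cv2.minAreaRect(np.ascontiguousarray(P[:,:2],dtype=np.float32)) if len(P)>4 else '',np.median(P[:,2]) if len(P) else '')
box=lambda a,b,e,g:(v>a)&(v<b)&(u>e)&(u<g)
print(p[140,440],p[140,408],p[65,400])
dark=p.max(2)<70
f('grip',(W[...,2]>.085)&box(95,192,415,470)&dark)
f('body',(W[...,2]>.09)&box(40,85,386,480))
f('trig',(W[...,2]>.08)&box(90,180,385,427)&~dark)
```

```text
[50 41 34] [124 115 113] [105 114 108]
grip 3173 ((0.4437202215194702, -0.3762306869029999), (0.027909154072403908, 0.08762457221746445), 82.07946014404297) 0.10828020956821094
body 3812 ((0.514498233795166, -0.37629836797714233), (0.07518752664327621, 0.03462285175919533), 79.29615020751953) 0.10899771113664666
trig 1026 ((0.45504844188690186, -0.3529568612575531), (0.028170887380838394, 0.0805482268333435), 78.93742370605469) 0.10336569313976657
```

Call:
servo_tool(
  rows=[
    [4,-36,0,0,0,1],
    [4,-36,0,0,0,0],
    [4,-36,-20,0,0,0],
    [0,0,-35,0,0,0],
    [0,0,-35,0,0,0],
  ],
)

```text
clock: 3.08
tool_pos: [0.4416, -0.3679, 0.1723]
orientation: [180.0, -0.1, -9.3]
force: [0.4, 0.5, -1.4]
opening: 0.0877
```

Call:
servo_tool(
  rows=[
    [0,0,-25,0,0,0],
    [0,0,0,0,0,0],
    [0,0,0,0,0,0],
  ],
)

```text
clock: 3.33
tool_pos: [0.4402, -0.3663, 0.1475]
orientation: [-180.0, 0.2, -9.1]
force: [0.2, -0.1, 1.0]
opening: 0.0877
```

Run:
```python
from m import *
p,d,c=snap('wrist','w4.png');print({k:np.round(ctrl.get_obs()[k],4) for k in('tool_pos','joint_pos','orientation')})
```

```text
{'tool_pos': array([ 0.4412, -0.367 ,  0.1493]), 'joint_pos': array([-2.020220e+01,  1.467980e+01, -1.847630e+01,  4.520000e-02,
       -5.682070e+01,  1.010587e+02]), 'orientation': array([ 1.799584e+02, -1.550000e-02, -9.118700e+00])}
```

View pics/w4.png

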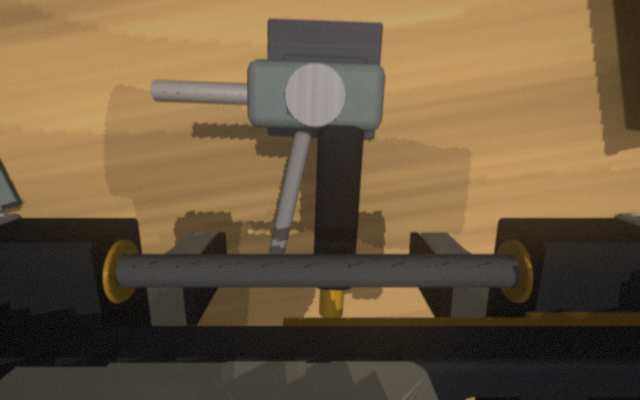

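Call:
servo_tool(
  rows=[
    [0,-1,-30,0,0,0],
    [0,0,-25,0,0,0],
    [0,0,-12,0,0,0],
    [0,0,0,0,0,0],
    [0,0,0,0,0,0],
  ],
)

```text
clock: 3.8
tool_pos: [0.4413, -0.3688, 0.0832]
orientation: [179.9, -0.1, -9.2]
force: [0.4, -0.1, 1.6]
opening: 0.0875
```

Call:
servo_tool(
  rows=[
    [0,0,0,0,0,0],
    [0,0,0,0,0,0],
    [0,0,0,0,0,0],
    [0,0,0,0,0,0],
    [0,0,0,0,0,0],
  ],
  fingers=34,
)

```text
clock: 4.22
tool_pos: [0.4399, -0.3687, 0.0819]
orientation: [180.0, -0.1, -9.2]
force: [-0.7, 3.8, 1.3]
opening: 0.0595
```

Call:
servo_tool(
  rows=[
    [0,0,0,0,0,0],
    [0,0,0,0,0,0],
    [0,0,0,0,0,0],
    [0,0,0,0,0,0],
    [0,0,0,0,0,0],
  ],
)

```text
clock: 4.63
tool_pos: [0.4386, -0.3701, 0.0811]
orientation: [179.9, 0.1, -9.3]
force: [-3.4, -9.3, -3.0]
opening: 0.0394
```

Call:
servo_tool(
  rows=[
    [0,0,0,0,0,0],
    [0,0,0,0,0,0],
    [0,0,0,0,0,0],
    [0,0,0,0,0,0],
    [0,0,0,0,0,0],
  ],
)

```text
clock: 5.05
tool_pos: [0.4386, -0.3701, 0.0811]
orientation: [179.9, 0.1, -9.3]
force: [-3.6, -8.1, -2.0]
opening: 0.0394
```

Call:
servo_tool(
  rows=[
    [0,0,0,0,0,0],
    [0,0,0,0,0,0],
    [0,0,0,0,0,0],
    [0,0,0,0,0,0],
    [0,0,0,0,0,0],
  ],
  fingers=87.6,
)

```text
clock: 5.47
tool_pos: [0.44, -0.3688, 0.0814]
orientation: [180.0, -0.0, -9.2]
force: [-0.5, 0.3, 1.2]
opening: 0.0673
```

Call:
servo_tool(
  rows=[
    [0,0,0,0,0,0],
    [0,0,0,0,0,0],
    [0,0,0,0,0,0],
    [0,0,0,0,0,0],
    [0,0,0,0,0,0],
  ],
)

```text
clock: 5.88
tool_pos: [0.4396, -0.3687, 0.0813]
orientation: [180.0, 0.0, -9.2]
force: [0.8, -0.1, -0.0]
opening: 0.0876
```

Call:
servo_tool(
  rows=[
    [0,0,30,0,0,0],
    [0,0,40,0,0,0],
    [0,0,40,0,0,0],
    [0,0,40,0,0,0],
    [0,20,25,0,0,0],
  ],
)

```text
clock: 6.3
tool_pos: [0.4406, -0.351, 0.2606]
orientation: [179.9, -0.2, -9.3]
force: [2.1, 0.0, 0.5]
opening: 0.0874
```

Run:
```python
from m import *
p,d,c=snap('wrist','w5.png');W=cloud(d,c)
v,u=np.mgrid[0:400,0:640]
# trigger check: body-frame lateral offset of the trigger bar's outer edge near grip_mid
q=R.from_euler('z',9.5,degrees=True).apply((W-[.4388,-.3754,0]).reshape(-1,3)).reshape(W.shape)
for Wq in (q,R.from_euler('z',9.5,degrees=True).apply((cloud(*ld('pics/w3.png.npz')[1:])-[.4388,-.3754,0]).reshape(-1,3)).reshape(W.shape)):
    m=(abs(Wq[...,0]-.015)<.006)&(Wq[...,2]>.085)&(abs(Wq[...,1])<.06);print(m.sum(),np.percentile(Wq[m][:,1],[1,99]))
```

```text
6594 [-0.03424334  0.02898678]
3986 [-0.01023027  0.05974166]
```

Call:
servo_tool(
  rows=[
    [5,40,0,0,0,-1],
    [5,40,0,0,0,-1],
    [5,40,0,0,0,-1],
    [5,40,0,0,0,-1],
    [5,40,0,0,0,-1],
  ],
)

```text
clock: 6.77
tool_pos: [0.4643, -0.147, 0.2564]
orientation: [-180.0, -0.0, -14.3]
force: [0.6, 0.3, -0.3]
opening: 0.0873
```

Call:
servo_tool(
  rows=[
    [5,40,0,0,0,-1],
    [5,40,0,0,0,-1],
    [5,40,0,0,0,-1],
    [5,40,0,0,0,-1],
    [5,40,0,0,0,-1],
  ],
)

```text
clock: 7.18
tool_pos: [0.4893, 0.0533, 0.2565]
orientation: [-180.0, -0.0, -19.3]
force: [1.2, 0.1, 0.4]
opening: 0.0879
```

Call:
servo_tool(
  rows=[
    [5,40,0,0,0,-1],
    [5,40,0,0,0,-1],
    [5,40,0,0,0,-1],
    [5,40,0,0,0,-1],
    [5,40,0,0,0,-1],
  ],
)

```text
clock: 7.6
tool_pos: [0.5143, 0.2534, 0.2563]
orientation: [-180.0, -0.0, -24.3]
force: [0.7, 0.5, 0.8]
opening: 0.0875
```

Call:
servo_tool(
  rows=[
    [0,30,0,0,0,-1],
    [0,20,0,0,0,0],
    [0,0,0,0,0,0],
    [0,0,0,0,0,0],
  ],
)

```text
clock: 7.93
tool_pos: [0.5143, 0.302, 0.2556]
orientation: [179.9, 0.0, -25.1]
force: [-0.0, 0.1, -0.4]
opening: 0.0875
```

Run:
```python
from m import *
p,d,c=snap('wrist','w6.png');W=cloud(d,c);print({k:np.round(ctrl.get_obs()[k],4) for k in('tool_pos','joint_pos','orientation')})
rect(W,'spacertop',.4,.6,.28,.42,.066,.09)
```

```text
{'tool_pos': array([0.5144, 0.3011, 0.2559]), 'joint_pos': array([ 4.91128e+01,  1.21865e+01, -7.06880e+00, -3.00000e-03,
       -7.07987e+01,  1.56952e+01]), 'orientation': array([ 1.799488e+02,  1.730000e-02, -2.519300e+01])}
spacertop 921 [0.5225 0.3347] [0.016  0.0558] 64.4 z [0.0713 0.0729 0.0742]
```

Call:
servo_tool(
  rows=[
    [4,17,0,0,0,-0.3],
    [4,16,-30,0,0,0],
    [0,0,-40,0,0,0],
    [0,0,-40,0,0,0],
    [0,0,-35,0,0,0],
  ],
)

```text
clock: 8.4
tool_pos: [0.5224, 0.3326, 0.1097]
orientation: [-180.0, 0.0, -25.6]
force: [-0.4, 0.6, -0.4]
opening: 0.0873
```

Call:
servo_tool(
  rows=[
    [0,0,-30,0,0,0],
    [0,0,-22,0,0,0],
    [0,0,-13,0,0,0],
    [0,0,0,0,0,0],
    [0,0,0,0,0,0],
  ],
)

```text
clock: 8.82
tool_pos: [0.5229, 0.333, 0.0464]
orientation: [179.9, 0.0, -25.6]
force: [0.7, 0.1, 0.2]
opening: 0.0878
```

Call:
servo_tool(
  rows=[
    [0,0,0,0,0,0],
    [0,0,0,0,0,0],
    [0,0,0,0,0,0],
    [0,0,0,0,0,0],
    [0,0,0,0,0,0],
  ],
  fingers=8,
)

```text
clock: 9.23
tool_pos: [0.5229, 0.3346, 0.047]
orientation: [-179.9, -0.0, -25.5]
force: [0.0, -0.1, 0.2]
opening: 0.0596
```

Call:
servo_tool(
  rows=[
    [0,0,0,0,0,0],
    [0,0,0,0,0,0],
    [0,0,0,0,0,0],
    [0,0,0,0,0,0],
    [0,0,0,0,0,0],
  ],
)

```text
clock: 9.65
tool_pos: [0.5226, 0.3344, 0.0462]
orientation: [180.0, 0.0, -25.5]
force: [-1.1, -0.1, 0.1]
opening: 0.0266
```

Call:
servo_tool(
  rows=[
    [0,0,0,0,0,0],
    [0,0,0,0,0,0],
    [0,0,0,0,0,0],
    [0,0,0,0,0,0],
    [0,0,0,0,0,0],
  ],
)

```text
clock: 10.07
tool_pos: [0.5227, 0.3343, 0.0462]
orientation: [180.0, 0.0, -25.5]
force: [0.2, -0.2, 0.3]
opening: 0.0158
```

Call:
servo_tool(
  rows=[
    [0,0,15,0,0,0],
    [0,0,30,0,0,0],
    [0,0,35,0,0,0],
    [0,0,20,0,0,0],
    [0,-15,0,0,0,1.5],
  ],
)

```text
clock: 10.48
tool_pos: [0.5252, 0.3228, 0.1517]
orientation: [-179.5, -0.2, -23.9]
force: [0.8, 0.7, -0.2]
opening: 0.0157
```

Call:
servo_tool(
  rows=[
    [0,-32,0,0,0,3],
    [0,-32,0,0,0,3],
    [0,-32,0,0,0,3],
    [0,-32,0,0,0,3],
    [0,-32,0,0,0,3],
  ],
)

```text
clock: 10.9
tool_pos: [0.5222, 0.1579, 0.1462]
orientation: [180.0, 0.0, -8.9]
force: [1.2, -0.2, -0.9]
opening: 0.0158
```

Call:
servo_tool(
  rows=[
    [0,-32,0,0,0,4],
    [0,-32,0,0,0,4],
    [0,-32,0,0,0,4],
    [0,-32,0,0,0,4],
    [-2,-20,0,0,0,0],
  ],
)

```text
clock: 11.32
tool_pos: [0.5201, 0.0089, 0.1462]
orientation: [180.0, 0.0, 7.1]
force: [0.7, -0.1, -0.5]
opening: 0.0157
```

Call:
servo_tool(
  rows=[
    [0,-12,0,0,0,0],
    [0,0,0,0,0,0],
    [0,0,0,0,0,0],
    [0,0,0,0,0,0],
  ],
)

```text
clock: 11.65
tool_pos: [0.5209, -0.0001, 0.1463]
orientation: [-180.0, -0.0, 6.9]
force: [-0.4, -0.2, -1.4]
opening: 0.0158
```

Run:
```python
from m import *
p,d,c=snap('wrist','w7.png');W=cloud(d,c);o=ctrl.get_obs();print({k:np.round(o[k],4) for k in('tool_pos','joint_pos','orientation','opening','force')})
a=np.radians(7);cx,cy=.5138,.0543
X=(W[...,0]-cx)*np.cos(a)+(W[...,1]-cy)*np.sin(a);Y=-(W[...,0]-cx)*np.sin(a)+(W[...,1]-cy)*np.cos(a);Z=W[...,2]
for x0 in(.035,.025,.015,0,-.02):
  for n,m in(('fixed-',(Z>.033)&(Z<.038)&(Y<-.03)),('mid',(Z>.042)&(Z<.05)&(Y<0))):
    m=m&(abs(X-x0)<.005)&(abs(Y)<.145);print(x0,n,m.sum(),np.percentile(Y[m],[0,1,50,99,100]).round(4) if m.sum() else'')
m=(Z>.1)&(abs(X)<.05)&(abs(Y+.056)<.012);print(m.sum())
```

```text
{'tool_pos': array([5.209e-01, 1.000e-04, 1.463e-01]), 'joint_pos': array([ 2.16185e+01,  1.00661e+01, -2.50742e+01, -3.50000e-03,
       -5.48498e+01,  7.53703e+01]), 'orientation': array([-1.799947e+02, -8.900000e-03,  6.986900e+00]), 'opening': np.float64(0.016), 'force': array([ 0.1222,  0.6555, -0.6042])}
0.035 fixed- 1061 [-0.1292 -0.1282 -0.0975 -0.0667 -0.0662]
0.035 mid 868 [-0.046  -0.0459 -0.0232 -0.0005 -0.0001]
0.025 fixed- 1036 [-0.129  -0.1281 -0.0976 -0.0667 -0.0663]
0.025 mid 817 [-0.0459 -0.0458 -0.0229 -0.0004 -0.    ]
0.015 fixed- 994 [-0.1291 -0.1281 -0.0968 -0.0665 -0.0462]
0.015 mid 778 [-0.0458 -0.0451 -0.0225 -0.0007 -0.    ]
0 fixed- 936 [-0.1289 -0.1282 -0.0985 -0.0689 -0.0681]
0 mid 687 [-0.0419 -0.0411 -0.0206 -0.0005 -0.    ]
-0.02 fixed- 331 [-0.1283 -0.1256 -0.0827 -0.0716 -0.0715]
-0.02 mid 281 [-0.0393 -0.0392 -0.03   -0.0213 -0.0213]
21448
```

View pics/w7.png

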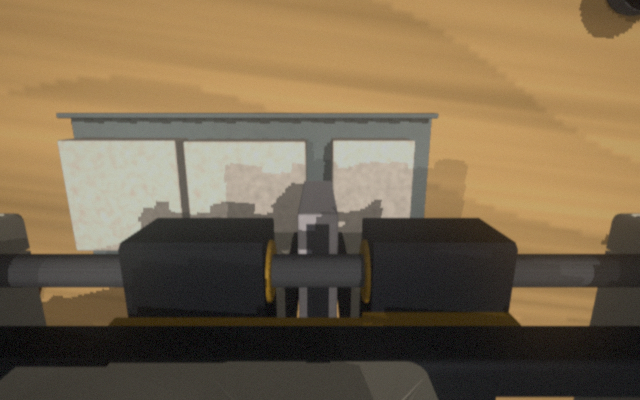

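Run:
```python
from m import *
p,d,c=ld('pics/w7.png.npz');W=cloud(d,c)
a=np.radians(7);cx,cy=.5138,.0543
X=(W[...,0]-cx)*np.cos(a)+(W[...,1]-cy)*np.sin(a);Y=-(W[...,0]-cx)*np.sin(a)+(W[...,1]-cy)*np.cos(a);Z=W[...,2]
v,u=np.mgrid[0:400,0:640]
for z0 in np.arange(.1,.176,.008):
    m=(abs(Z-z0)<.004)&(v>170)&(v<315)&(u>292)&(u<345);print(round(z0,3),m.sum(),np.percentile(Y[m],[1,50,99]).round(4) if m.sum() else '',np.median(X[m]).round(4) if m.sum() else '')
```

```text
0.1 0  
0.108 60 [-0.0627 -0.0549 -0.0476] 0.0281
0.116 83 [-0.0627 -0.0554 -0.0473] 0.0281
0.124 101 [-0.0626 -0.0554 -0.0475] 0.0281
0.132 106 [-0.0628 -0.0549 -0.0475] 0.0282
0.14 126 [-0.0627 -0.0549 -0.0474] 0.0282
0.148 202 [-0.0669 -0.0554 -0.0439] 0.0281
0.156 252 [-0.067  -0.0556 -0.0443] 0.0281
0.164 284 [-0.0665 -0.0558 -0.0448] 0.0281
0.172 2793 [-0.0631 -0.055  -0.0472] 0.0153
```

Call:
servo_tool(
  rows=[
    [0,-1.5,-10,0,0,0],
    [0,0,-20,0,0,0],
    [0,0,-10,0,0,0],
    [0,0,0,0,0,0],
    [0,0,0,0,0,0],
  ],
)

```text
clock: 12.12
tool_pos: [0.5202, -0.002, 0.1055]
orientation: [180.0, 0.1, 7.0]
force: [0.3, -0.7, 0.3]
opening: 0.0158
```

Call:
servo_tool(
  rows=[
    [0,0,-10,0,0,0],
    [0,0,-10,0,0,0],
    [0,0,-10,0,0,0],
    [0,0,-8,0,0,0],
    [0,0,0,0,0,0],
  ],
)

```text
clock: 12.53
tool_pos: [0.5193, -0.0025, 0.0662]
orientation: [180.0, 0.2, 6.9]
force: [0.7, 0.8, -1.2]
opening: 0.0159
```

Call:
servo_tool(
  rows=[
    [0,0,-6,0,0,0],
    [0,0,-5,0,0,0],
    [0,0,-3,0,0,0],
    [0,0,0,0,0,0],
    [0,0,0,0,0,0],
  ],
)

```text
clock: 12.95
tool_pos: [0.5207, -0.0022, 0.0542]
orientation: [180.0, 0.0, 7.0]
force: [0.1, 0.8, -0.8]
opening: 0.0157
```

Call:
servo_tool(
  rows=[
    [0,0,-1,0,0,0],
    [0,0,-1,0,0,0],
    [0,0,0,0,0,0],
    [0,0,0,0,0,0],
  ],
)

```text
clock: 13.28
tool_pos: [0.5207, -0.0022, 0.0524]
orientation: [-180.0, -0.0, 7.0]
force: [-0.3, 0.3, -1.4]
opening: 0.0162
```

Call:
servo_tool(
  rows=[
    [0,0,-1,0,0,0],
    [0,0,0,0,0,0],
    [0,0,0,0,0,0],
  ],
)

```text
clock: 13.53
tool_pos: [0.5209, -0.0021, 0.0521]
orientation: [180.0, -0.0, 7.0]
force: [-2.1, 1.5, 6.9]
opening: 0.0154
```

Call:
servo_tool(
  rows=[
    [0,0,0,0,0,0],
    [0,0,0,0,0,0],
    [0,0,0,0,0,0],
    [0,0,0,0,0,0],
    [0,0,0,0,0,0],
  ],
  fingers=60,
)

```text
clock: 13.95
tool_pos: [0.5207, -0.0022, 0.0512]
orientation: [180.0, 0.0, 7.0]
force: [0.3, 0.1, -0.3]
opening: 0.0434
```

Call:
servo_tool(
  rows=[
    [0,0,0,0,0,0],
    [0,0,0,0,0,0],
    [0,0,0,0,0,0],
    [0,0,0,0,0,0],
    [0,0,0,0,0,0],
  ],
)

```text
clock: 14.37
tool_pos: [0.5207, -0.0021, 0.0512]
orientation: [-180.0, 0.0, 7.0]
force: [0.1, 0.1, 0.0]
opening: 0.0598
```

Call:
servo_tool(
  rows=[
    [0,0,15,0,0,0],
    [0,0,30,0,0,0],
    [0,0,35,0,0,0],
    [0,0,20,0,0,0],
    [0,0,0,0,0,0],
  ],
)

```text
clock: 14.78
tool_pos: [0.5235, -0.0016, 0.1563]
orientation: [-180.0, -0.5, 7.0]
force: [1.0, -0.2, -0.9]
opening: 0.0601
```

Call:
servo_tool(
  rows=[
    [-10,30,10,0,0,0],
    [-10,30,10,0,0,0],
    [0,20,0,0,0,0],
    [0,0,0,0,0,0],
    [0,0,0,0,0,0],
  ],
  fingers=0,
)

```text
clock: 15.2
tool_pos: [0.5005, 0.0788, 0.1713]
orientation: [-180.0, -0.0, 7.1]
force: [0.0, 0.5, -1.4]
opening: 0.0322
```

Run:
```python
from m import *
p,d,c=snap('wrist','w8.png');W=cloud(d,c);o=ctrl.get_obs();print({k:np.round(o[k],4) for k in('tool_pos','orientation','opening','force')})
rect(W,'spacertop',.46,.6,-.05,.05,.066,.1)
rect(W,'midtop',.45,.6,0,.12,.042,.06)
```

```text
{'tool_pos': array([0.5004, 0.0781, 0.171 ]), 'orientation': array([1.799956e+02, 2.720000e-02, 7.013400e+00]), 'opening': np.float64(0.0287), 'force': array([-0.7091,  0.6348,  0.1852])}
spacertop 1763 [ 0.5229 -0.0019] [0.0515 0.0167] 7.1 z [0.0697 0.0788 0.08  ]
midtop 11986 [0.5149 0.0474] [0.0901 0.1016] 6.9 z [0.0437 0.0449 0.0463]
```

View pics/w8.png

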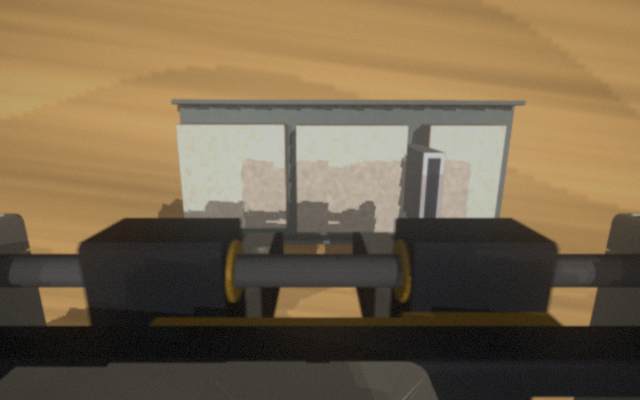

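Call:
servo_tool(
  rows=[
    [6,-7,-20,0,0,0],
    [6,-6,-30,0,0,0],
    [0,0,-30,0,0,0],
    [0,0,-25,0,0,0],
    [0,0,-10,0,0,0],
  ],
)

```text
clock: 15.67
tool_pos: [0.5104, 0.0628, 0.0526]
orientation: [179.9, 0.3, 6.8]
force: [0.3, 0.6, -0.6]
opening: 0.0009
```

Call:
servo_tool(
  rows=[
    [0,0,0,0,0,0],
    [0,0,-5,0,0,0],
    [0,0,-4,0,0,0],
    [0,0,-4,0,0,0],
    [0,0,0,0,0,0],
  ],
)

```text
clock: 16.08
tool_pos: [0.5138, 0.0652, 0.0441]
orientation: [-180.0, -0.1, 7.0]
force: [-0.0, -0.3, 4.7]
opening: 0.0002
```

Call:
servo_tool(
  rows=[
    [0,0,-3,0,0,0],
    [0,0,-3,0,0,0],
    [0,0,0,0,0,0],
    [0,0,0,0,0,0],
  ],
)

```text
clock: 16.42
tool_pos: [0.5138, 0.0652, 0.0389]
orientation: [-180.0, -0.1, 7.0]
force: [-1.7, -1.1, 10.0]
opening: 0.0002
```

Call:
servo_tool(
  rows=[
    [0,0,-2,0,0,0],
    [0,0,-1,0,0,0],
    [0,0,-1,0,0,0],
    [0,0,0,0,0,0],
    [0,0,0,0,0,0],
  ],
)

```text
clock: 16.83
tool_pos: [0.5138, 0.0652, 0.0361]
orientation: [-180.0, -0.2, 7.0]
force: [-6.3, -0.7, 23.9]
opening: 0.0002
```

Call:
servo_tool(
  rows=[
    [0,0,0,0,0,0],
    [0,0,0,0,0,0],
    [0,0,0,0,0,0],
    [0,0,0,0,0,0],
    [0,0,0,0,0,0],
  ],
)

```text
clock: 17.25
tool_pos: [0.5138, 0.0652, 0.0361]
orientation: [-180.0, -0.2, 7.0]
force: [-6.0, -0.5, 22.8]
opening: 0.0006
```

Run:
```python
from m import *
p,d,c=snap('scene','s2.png');W=cloud(d,c);p1,d1,c1=ld('pics/scene1.png.npz')
o=ctrl.get_obs();print({k:np.round(o[k],4) for k in('tool_pos','force','opening')})
rect(W,'spacertop',.46,.6,-.05,.02,.072,.09)
rect(W,'midtile>41',.45,.6,-.0,.12,.0415,.06)
g=lambda W:W[(W[...,2]>.06)&(W[...,0]>.3)&(W[...,0]<.6)&(W[...,1]<-.28)&(W[...,1]>-.55)]
rect(W,'gun',.3,.6,-.55,-.28,.06,.13)
cv2.imwrite('pics/s2c.png',cv2.resize(np.hstack([p[110:260,200:400],p1[110:260,200:400]])[:,:,::-1],(800,300),interpolation=cv2.INTER_CUBIC))
```

```text
{'tool_pos': array([0.5138, 0.0652, 0.0361]), 'force': array([-7.3026, -0.7824, 22.6654]), 'opening': np.float64(0.0004)}
spacertop 61 [ 0.5215 -0.0013] [0.0581 0.018 ] 7.9 z [0.0731 0.0794 0.0825]
midtile>41 141 [0.5245 0.0428] [0.0835 0.0557] 87.9 z [0.0426 0.0508 0.0589]
gun 653 [ 0.4784 -0.3704] [0.179 0.114] 25.9 z [0.0811 0.1029 0.112 ]
```

View pics/s2c.png

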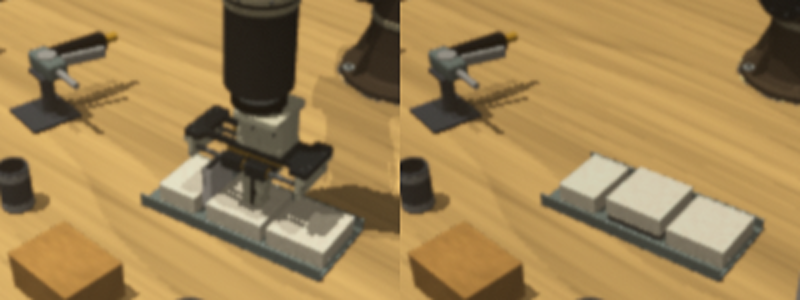

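```bash
python3 -c "
from plant import ctrl
print(ctrl.close_job())"
```

```text
the job is handed in; nothing more can be done
None
```

The job is handed in at about 17 s on the robot's clock, with all three steps done. No verdict was reported.

- **Trigger:** I pinched grip and trigger down to 39.4 mm, where 40 mm means fully squeezed, held it for about 0.4 s and then opened the fingers fully. In the last scene picture the trigger looks as it did at the start. A numeric check of its rest position from the wrist depth picked up other things in the view and was inconclusive, so spring-back rests on that picture and on the fingers having opened fully.
- **Spacer:** It stands in the wide gap next to the cut tile, about 20.5 mm wide. It met the floor at about 7 N, and I then let go of it. The last check put its top at 79 to 80 mm, about 1 to 2 mm from half-way along the gap and upright. It looks untouched in the last scene picture, and by the gripper's dimensions its body is about 22 mm above the spacer.
- **Middle tile:** It is held pressed by the closed fingers, with the tip at 36.1 mm and about 23 N steady. That is above the 13 N spring force at flush, so it is on its stop. There is also a sideways reading of 6 to 7 N at the tip, probably friction.
- **Bystanders:** The gripper passed above them and touched none that I saw. The carton and one nipple look unmoved in the last crop; I did not measure the others again.

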